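# Free the sagging gate bolt and hold the guard gate ajar

## Robot

A 6-joint arm with a two-finger parallel gripper is mounted at the origin on the work surface. World frame = base frame: x ahead of the robot, y to its left, z up, the work surface at z = 0. Lengths are in mm, angles in rad, forces in N, time in s.
With the tool pointing down it reaches from about 400 to 925 mm from the base axis. Payload 12.5 kg.
Tool frame: the origin (TCP) lies at the very end of the fingers, on their centre line; the grasp point (between the pads) lies 19 mm behind it (env.tcp_to_grasp is the distance from the TCP to the grasp point, in mm); z points along the fingers, x is the direction in which the jaws open and shut, and the axes are right-handed (so a half turn about z gives the same grasp; the last joint's range is limited). The gripper opens to 95 mm and grips with 3 to 60 N. Pads are 20 mm wide; open, the fingers measure 119 mm over their backs; the gripper's body (75 mm by 180 mm) begins 59 mm behind the grasp point.
Start: joints at [1.121, 0.491, 1.559, -0, 1.092, -0.106], TCP at [210.651, 588.45, 214.661] pointing down, gripper open.
Joint ranges: [-3.1, 3.1], [-0.84, 2.19], [0.05, 2.79], [-1.13, 4.28], [0.06, 2.93], [-2.69, 2.69]. Speed limits (rad/s): [2.22, 2.22, 2.79, 3.14, 3.14, 3.14].

## Interface

Orientations are given as [roll, pitch, yaw] about the fixed x, y, z axes, in that order (R = Rz(yaw) Ry(pitch) Rx(roll)).
In Python, from cell import env, vision, job gives the robot as it stands.
- The arm moves only by the shell command python3 -m pendant 'ROWS' [OPENING]. ROWS is JSON, a list of rows, each a list of 4 numbers: the shift along the tool's x, y, z in mm, then the turn about the tool's z in degrees. In form: [[tx, ty, tz, turn], ...]. A call has 1 to 8 rows; each row is the pose to reach, as a shift and turn from the pose measured when the call began, along the tool's axes at that moment; what a row does not reach only later rows make up. A row lasts 1/8 s, in which the tool goes at most 62.5 mm and 10.7 degrees, less where a joint would pass 70% of its speed; a pose out of reach is approached as far as the arm can. A call with a gripper value outside its range is refused whole. OPENING is the closure, from 0 (fully open) to 1 (shut), set as the call begins (- or left out, the last holds). The fingers move at their own pace and stop on an object; the grip force is fixed at half the most. Time passes only in rows, so rows that repeat a pose let the fingers close. It gives the time, the measured TCP pose, the force and the opening at its end, in the units of the state.
- env.state(): the state, without advancing time (a new reading comes with each control period).
- vision.read_camera(name): name is "scene" or "side" or "wrist"; returns a dict with "pixels" (420x560x3 uint8, red, green, blue), "intrinsics" (3x3 intrinsics, pixels), "k1" (the pictures are not rectified: a ray, as slopes to the right and down, at radius r is drawn at 1 + k1 r^2 times it, then the intrinsics apply), "R" (3x3) and "t" (3): a world point X has camera coordinates R X + t; the wrist camera has in their place "tool_from_camera" (4x4, takes a point from camera to tool coordinates, whose origin is the TCP and whose axes are the tool frame's). Camera axes: x right, y down, z forward; pixel columns grow to the right and rows downward; lengths in mm; the calibration is good to about 2 mm. A picture is of the moment at which its call begins: read the wrist's pose just before it. There is no depth.
- job.job_done(): hands the job in, once; it reports no verdict.
Trained networks look in a picture, given as the dict that the camera call returned (one of the last four; its "shot" number tells which), for a name from the list of things; names that differ only in an ending like _2 or _b are one class to them, and where a whole thing is asked for, a point or a joint stands for the part that bears it (a point fixed in the world has none). Each returns a list of dicts, best first, with "confidence" (0 to 1); they miss things now and then, are a little off and sometimes report something else, mostly with a low value. They report only what shows in the picture. A call takes as long as a camera call.
- vision.find_in(picture, query): "at" ([x, y, z] in mm, in the coordinates of the camera as it stood for that picture, good to about 4 mm: the middle of the surface that is visible of it).
- vision.regions_of(picture, query): "pixels" (420x560 bool, what is visible of it).
The state is a dict: "t": time; "joints": joint angles; "qvel": joint speeds; "tau": joint torques, N m; "eef_pos": TCP position; "tcp_rot": TCP orientation; "ft_force": force on the tool from outside, world axes, zero at the start; "moment": the same for the moment, N m; "opening": opening from 0.0 (shut) to 1.0 (fully open).
Only numpy, scipy, OpenCV 4.12 (cv2) and the standard library are available. Lean on these libraries where they do the work, as an engineer would, in place of code of your own. Each camera call takes 0.05 s, during which the arm holds its last target.

## Task

The guard gate of the drilling pen is bolted and its bolt sags behind the bent-up lip of the keeper: take the bolt by its red grip, lift it over the lip while drawing it back towards the hinge (do not wrench it against the keeper), until its nose is right out of the keeper. Then pull the gate towards you, about a hand's width (10 cm) open at its free edge, and finish still holding it there with the gripper, because the closer spring shuts it as soon as it is let go. Leave the jar, the tube offcut, the tin and the screwdriver standing or lying as they are.

Things in the scene. Friction and masses are not known exactly. Their poses are not given: they have to be found in the camera images.
- guard: Fixed pen: two blue posts 160-170 mm high, clear side wings, a drill vise with a brown block inside. Origin on the bench under the middle of the shut gate; x points through the gate away from the robot, y along the gate from latch post to hinge post, z up. Stands turned up to 0.3 rad. Hinge axis at y = +170 mm, keeper at y = -160 mm.
- gate: The yellow-framed clear gate, 285 mm long, its top rail 36 mm deep with its top at 160 mm above the bench. Origin on the vertical hinge axis at the height of the rail's top; the gate runs along its own -y to its free edge at y = -298 mm. It carries the bolt.
- bolt: Steel barrel bolt on the gate's top. Origin at its rear pivot, 42 mm above the rail, 170 mm from the hinge axis when shut; the 12 mm rod runs along its -y. Nose: steel block 16 x 22 x 28 mm (x, y, z) centred at y = -165 mm, underside 20 mm below the rod's axis, caught behind the keeper's lip. Upright red grip, 18 mm thick, at y = -100 mm, 15 to 65 mm above the rod's axis. Mass about 0.35 kg.
- bolt_grip (a point): Point on the axis of the red grip, 45 mm above the rod's axis, 20 mm below the grip's top; about 235 mm above the bench while sagging, 247 mm when level. Free to pinch from above, fingers closing across the gate (along the guard's x). It leans 0.12 rad towards the latch post while the bolt sags, upright when level.
- keeper (a point): Middle of the top edge of the keeper's bent-up brass lip, 174 mm above the bench. The lip is 5 mm thick along the gate and reaches 12 mm above the underside of the sagging nose. A brass cheek 52 mm high on the robot's side of the nose (a 12 mm one on the far side, 21 mm away), guard y = -182 to -138 mm, keeps the gate from swinging until the nose is out.
- gate_pivot (a point): Point on the gate's vertical hinge axis at the height of the rail's top (160 mm).
- gate_edge (a point): Middle of the gate rail's free edge, at the top, 298 mm from the hinge axis.
- gate_swing (a joint): Gate angle, rad: 0 shut, growing as the free edge swings towards the robot (clockwise from above), limit 1.3. A closer spring pushes it shut with about 0.5 N m when shut and 0.75 N m at 0.34 rad (100 mm open at the free edge).
- bolt_draw (a joint): How far the bolt is drawn back along the gate towards the hinge, m: starts between 0 and 0.004, limit 0.060; friction 2.5 N, no spring. The nose meets the lip at about 0.006, is past the lip at about 0.037 and clear of the cheeks at 0.039.
- bolt_lift (a joint): How far the bolt is turned up about its rear pivot, rad: 0 fully sagging (it falls back there by its weight), 0.12 level, limit 0.15. The nose clears the lip above about 0.08; at 0.11 to 0.13 (red grip raised 11 to 13 mm) it clears it well.
- jar: White jar, 56 mm in diameter, 95 mm high, standing; origin under its centre. Bystander.
- tube: Brown steel square tube offcut, 50 x 50 x 80 mm, standing; origin under its centre. Bystander.
- tin: Green tin, 60 mm in diameter, 75 mm high, standing; origin under its centre. Bystander.
- driver: Screwdriver with a red handle lying on the bench left of the pen. Bystander.

How it is judged:
By the outcome, as a careful person would: the job done as asked, in the order asked, and still so for the second after the job is handed in, while the arm keeps its last pose, push and grip.
It also fails if it takes over 34 s, if anything falls off the work surface, if the arm or the gripper's body presses on something with over 40 N, if the wrist force passes 120 N, or if a joint passes its speed limit or range.

## Working session

There is one attempt and no reset: what is moved stays moved. The work goes in short steps, Python scripts to look and compute and a shell command to move; the robot and the scene stay as the last step left them, time stands still between calls to the robot, and variables do not carry over. Pictures are saved under pics/ and viewed, and the job is handed in when it is done.

```bash
ls; mkdir -p pics
python3 - <<'E'
from cell import env, vision, job
import cv2, numpy as np
print(env.state(), env.tcp_to_grasp)
for n in ["scene","side"]:
    p=vision.read_camera(n)
    cv2.imwrite(f"pics/{n}0.png",p["pixels"][:,:,::-1])
    for q in ["guard","gate","bolt","bolt_grip","keeper","gate_edge","gate_pivot","jar","tube","tin","driver"]:
        try:
            r=vision.find_in(p,q)
            R=np.array(p["R"]);t=np.array(p["t"])
            print(n,q,[(np.round(R.T@(np.array(d["at"])-t)),round(d["confidence"],2)) for d in r[:2]])
        except Exception as e: print(n,q,e)
print(env.state()["t"])
E
```

```text
pics
{'t': 0.0, 'joints': array([ 1.12139828e+00,  4.91577431e-01,  1.55945957e+00, -1.61896975e-05,
        1.09169773e+00, -1.05606843e-01]), 'qvel': array([ 0.00016713, -0.00122214,  0.0017674 ,  0.00042866, -0.00035815,
       -0.0005846 ]), 'tau': array([ 4.83421627e-04, -6.12661314e+01, -2.58164424e+01,  6.91550947e-02,
        4.85147769e-02, -8.25104780e-05]), 'eef_pos': array([210.5395324 , 588.20698527, 214.04715991]), 'tcp_rot': array([-3.14148654e+00,  1.13723374e-03,  1.22701265e+00]), 'ft_force': array([-0.01169182, -1.07938608,  0.06968543]), 'moment': array([ 0.0222862 , -0.02447171,  0.00410175]), 'opening': 1.0012695565693686} 18.8
scene guard [(array([656.,   5.,  53.]), 0.61)]
scene gate [(array([581.,  20., 158.]), 0.73), (array([657.,   5.,  52.]), 0.44)]
scene bolt [(array([565., -97., 198.]), 0.87), (array([577.,  24., 162.]), 0.41)]
scene bolt_grip [(array([565., -94., 200.]), 0.88), (array([656.,  10.,  53.]), 0.25)]
scene keeper [(array([660.,   6.,  56.]), 0.88)]
scene gate_edge [(array([575.,  22., 158.]), 0.88)]
scene gate_pivot [(array([661.,   7.,  49.
[... 194 characters left out ...]
]), 0.69), (array([700., 324.,  25.]), 0.61)]
side guard [(array([651., -42.,  66.]), 0.8), (array([ 564., -106.,  200.]), 0.33)]
side gate [(array([565.,  -9., 159.]), 0.85)]
side bolt [(array([ 562., -107.,  201.]), 0.71)]
side bolt_grip [(array([ 560., -104.,  198.]), 0.78), (array([ 564., -105.,  201.]), 0.24)]
side keeper [(array([653., -42.,  67.]), 0.58)]
side gate_edge [(array([564.,  -8., 162.]), 0.58)]
side gate_pivot [(array([650., -43.,  68.]), 0.8)]
side jar [(array([498., 260.,  67.]), 0.74), (array([ 649., -311.,   76.]), 0.61)]
side tube [(array([ 472., -274.,   42.]), 0.86)]
side tin [(array([ 652., -313.,   75.]), 0.61), (array([647., -42.,  63.]), 0.35)]
side driver []
1.2
```

View pics/scene0.png

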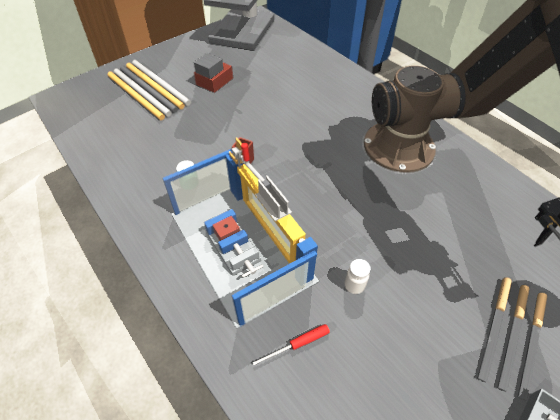

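View pics/side0.png

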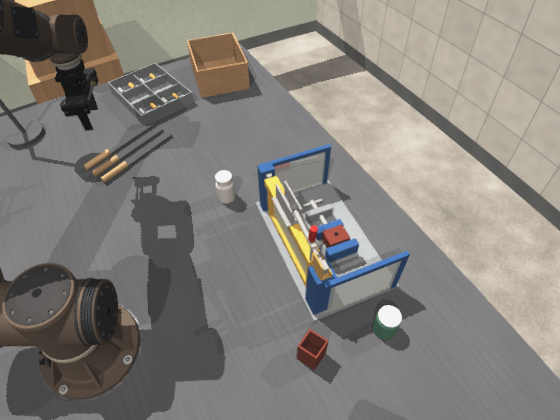

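Run:
```python
import cv2,numpy as np
a=cv2.imread("pics/scene0.png")[120:270,180:330]
b=cv2.imread("pics/side0.png")[160:320,250:410]
cv2.imwrite("pics/z1.png",np.hstack([cv2.resize(x,(400,400),interpolation=cv2.INTER_CUBIC) for x in(a,b)]))
```

```text
(no output)
```

View pics/z1.png

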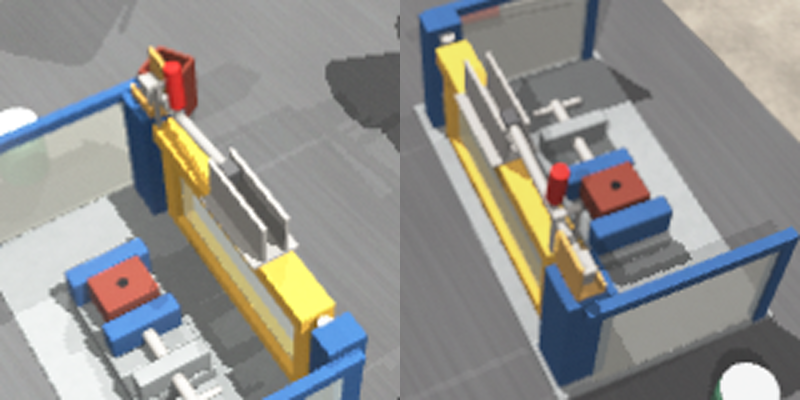

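```bash
cat > h.py <<'E'
import numpy as np,cv2
def ray(p,uv):
    K=np.array(p["intrinsics"]);d=np.array([p["k1"],0,0,0,0.])
    x=cv2.undistortPoints(np.array([[uv]],float),K,d)[0,0]
    R=np.array(p["R"]);t=np.array(p["t"])
    v=R.T@np.array([x[0],x[1],1]);return -R.T@t,v/np.linalg.norm(v)
def tri(rs):
    A=0;b=0
    for c,v in rs:
        M=np.eye(3)-np.outer(v,v);A=A+M;b=b+M@c
    X=np.linalg.solve(A,b);return X,[np.linalg.norm(np.cross(X-c,v)) for c,v in rs]
def proj(p,X):
    R=np.array(p["R"]);t=np.array(p["t"]);x=R@X+t
    u=x[:2]/x[2];u=u*(1+p["k1"]*(u@u));K=np.array(p["intrinsics"]);return K[:2,:2]@u+K[:2,2]
E
python3 - <<'E'
from cell import env, vision
from h import *
S=vision.read_camera("scene");D=vision.read_camera("side")
for n,a,b in [("griptop",(245.6,144.4),(313.6,228)),("gripbot",(246.7,160.1),(312.8,241.2)),("pin",(301.1,240.75),(268.8,174.8))]:
    print(n,tri([ray(S,a),ray(D,b)]))
for n,p in (("S",S),("D",D)):
    m=p["pixels"].astype(int)
    r=((m[:,:,0]>170)&(m[:,:,1]<40)&(m[:,:,2]<60)).astype(np.uint8)
    k,l,st,c=cv2.connectedComponentsWithStats(r)
    print(n,[(st[i],c[i].round(1)) for i in range(1,k) if st[i][4]>20])
E
```

```text
griptop (array([ 558.44576719, -106.00650521,  251.68558371]), [np.float64(3.3192259919433487), np.float64(3.319225991943213)])
gripbot (array([ 561.08907446, -103.8216102 ,  197.65494233]), [np.float64(3.531885182294627), np.float64(3.531885182294805)])
pin (array([592.29317871, 164.96717068, 157.61395449]), [np.float64(1.0512949542366135), np.float64(1.0512949542364949)])
S []
D []
```

```bash
python3 -m pendant '[[0,0,-60,0],[-30,30,-110,10],[-70,75,-140,20],[-112,118,-140,30],[-155,163,-140,40],[-197,207,-140,50],[-240,252,-140,60],[-282,297,-140,70]]' 0; python3 -c "
from cell import env
import numpy as np
s=env.state();y=s['tcp_rot'][2];d=np.array([562-110,-105,370])-s['eef_pos'];print(s['tcp_rot'],s['eef_pos'],'tool shift',d[0]*np.cos(y)+d[1]*np.sin(y),d[0]*np.sin(y)-d[1]*np.cos(y),-d[2],'turn',np.degrees(y+0.124))"
```

```text
t: 2.3
eef_pos: [395.1, 222.1, 355.0]
tcp_rot: [-3.141, -0.001, -0.0]
ft_force: [0.6, 0.1, 0.5]
opening: 0.999
[-3.14119809e+00 -8.37983193e-04 -2.32073791e-04] [395.08302195 222.1329833  354.95748557] tool shift 56.992895508925706 327.1197655526598 -15.042514429253288 turn 7.091379810855209
```

```bash
python3 -m pendant '[[20,55,0,4],[45,110,0,7],[70,165,0,7],[95,220,0,7],[120,270,0,7],[145,310,0,7],[160,327,0,7],[165,327,0,7]]' 0
python3 - <<'E'
from cell import env, vision
import cv2,numpy as np
s=env.state()
p=vision.read_camera("wrist");np.set_printoptions(precision=3,suppress=True)
print(s['eef_pos'],s['tcp_rot'],np.array(p["tool_from_camera"]),p["intrinsics"])
cv2.imwrite("pics/w0.png",p["pixels"][:,:,::-1])
p=vision.read_camera("side");cv2.imwrite("pics/s1.png",p["pixels"][:,:,::-1])
E
```

```text
t: 3.3
eef_pos: [560.4, -105.8, 354.4]
tcp_rot: [-3.141, 0.0, -0.124]
ft_force: [0.2, 0.3, 0.2]
opening: 0.998
[ 560.355 -105.844  354.397] [-3.141  0.    -0.124] [[   1.       0.      -0.001    0.47 ]
 [   0.       0.956    0.293  -83.665]
 [   0.001   -0.293    0.956 -170.071]
 [   0.       0.       0.       1.   ]] [[344.818   0.    284.686]
 [  0.    344.818 216.449]
 [  0.      0.      1.   ]]
```

View pics/w0.png

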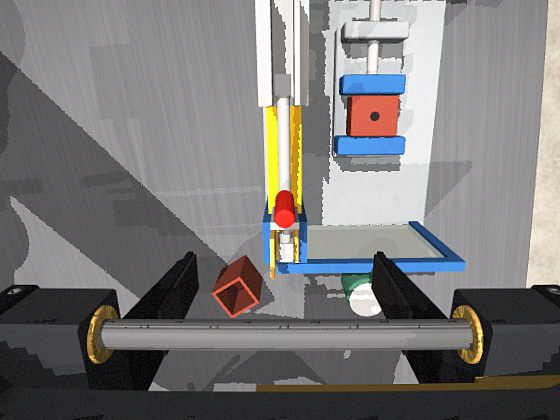

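Run:
```python
from cell import env, vision
from h import *
import cv2
s=env.state();p=vision.read_camera("wrist")
m=p["pixels"][170:245,250:320].astype(int)
r=(m[:,:,0]>150)&(m[:,:,1]<60)&(m[:,:,2]<80)
v,u=np.nonzero(r);print(u.min()+250,u.max()+250,v.min()+170,v.max()+170,u.mean()+250,v.mean()+170)
cv2.imwrite("pics/w0z.png",cv2.resize(p["pixels"][170:290,240:330,::-1],(600,800)[::1],interpolation=cv2.INTER_NEAREST)[:600])
T=np.array(p["tool_from_camera"])
y=s['tcp_rot'][2];Rt=np.array([[np.cos(y),np.sin(y),0],[np.sin(y),-np.cos(y),0],[0,0,-1]])
def at(uv,z):
    x=cv2.undistortPoints(np.array([[uv]],float),np.array(p["intrinsics"]),np.array([p["k1"],0,0,0,0.]))[0,0]
    d=T[:3,:3]@[x[0],x[1],1];c=T[:3,3]
    k=(s['eef_pos'][2]-z-c[2])/d[2];X=c+k*d;return X,s['eef_pos']+Rt@X
for uv,z in [((285,219),252),((285,200),205),((284,110),202),((286,245),185)]:print(uv,*at(uv,z))
```

```text
275 295 192 229 284.4084249084249 210.55311355311355
(285, 219) [  0.44393848   2.23507528 102.75391121] [ 560.14523164 -106.62511071  252.        ]
(285, 200) [  0.4394693   -2.01412357 149.75391121] [ 560.65898849 -102.40708217  205.        ]
(284, 110) [ -0.45634126 -84.52797813 152.75391121] [569.83248437 -20.39985294 202.        ]
(286, 245) [  1.49505721  52.16764043 169.75391121] [ 555.09919497 -156.31317192  185.        ]
```

View pics/w0z.png

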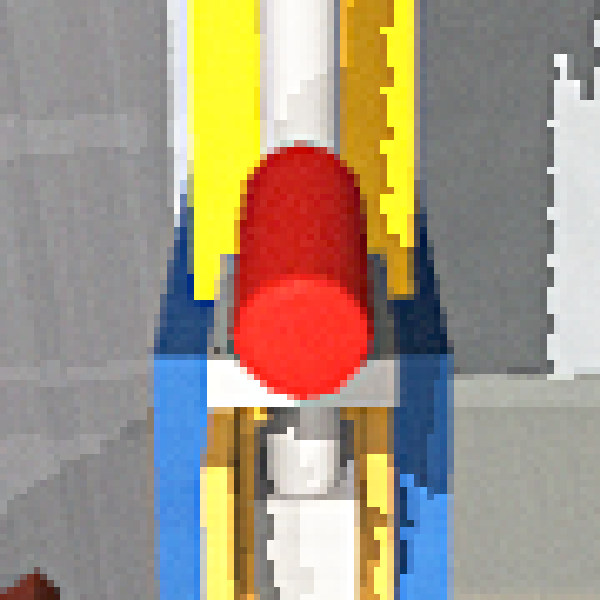

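View pics/s1.png

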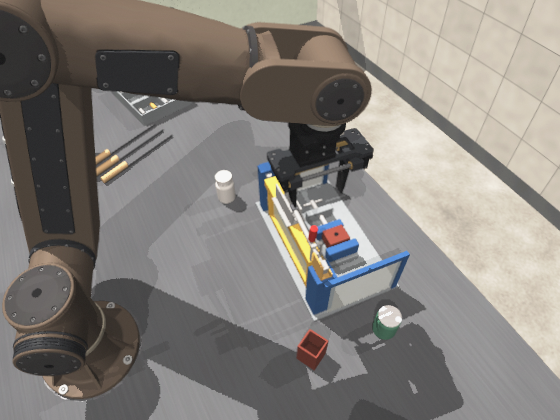

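```bash
python3 -m pendant '[[0.5,0.5,50,0],[0.5,0.5,95,0],[0.5,0.5,125,0],[0.5,0.5,137,0],[0.5,0.5,138,0],[0.5,0.5,138,0]]' 0
python3 - <<'E'
from cell import env, vision
import cv2
cv2.imwrite("pics/w1.png",vision.read_camera("wrist")["pixels"][:,:,::-1])
E
```

```text
t: 4.2
eef_pos: [560.7, -104.4, 218.3]
tcp_rot: [-3.141, -0.003, -0.121]
ft_force: [-0.7, -0.6, -0.4]
opening: 1.002
```

View pics/w1.png

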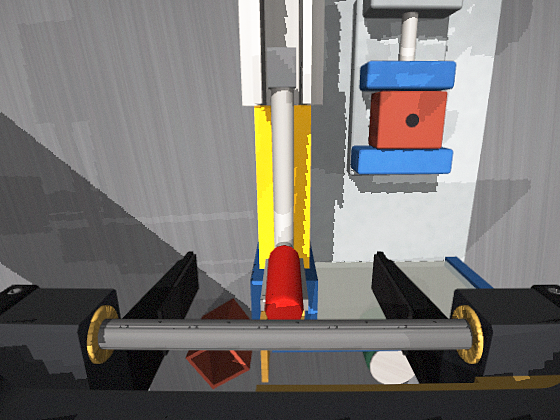

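The grip sits at col 285, centred between the fingers (about 180 and 390). Closing now.

```bash
python3 -m pendant '[[0,0,1,0],[0,0,1.5,0],[0,0,1.5,0],[0,0,1.5,0],[0,0,1.5,0],[0,0,1.5,0]]' 1
python3 - <<'E'
from cell import env, vision
import cv2
s=env.state();print(s['eef_pos'],s['ft_force'],s['moment'],s['opening'])
cv2.imwrite("pics/w2.png",vision.read_camera("wrist")["pixels"][:,:,::-1])
E
```

```text
t: 5.0
eef_pos: [560.7, -104.5, 216.7]
tcp_rot: [-3.141, -0.003, -0.121]
ft_force: [-0.6, -0.6, -0.3]
opening: 0.424
[ 560.6625222  -104.50047104  216.73867055] [-0.60257545 -0.61813905 -0.30631822] [-0.16365111  0.02947558  0.01816103] 0.42367987929774037
```

View pics/w2.png

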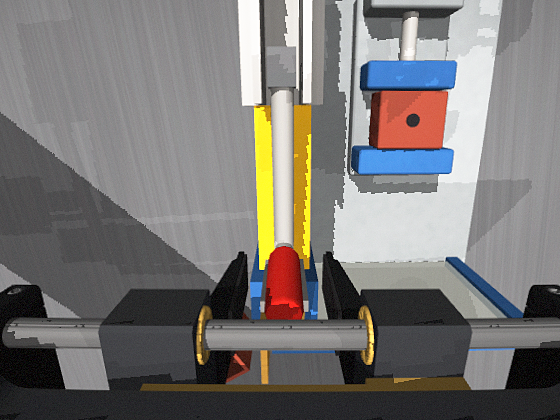

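Still closing (opening 0.42, grip not yet touched).

```bash
python3 -m pendant '[[0,0,0,0],[0,0,0,0],[0,0,0,0],[0,0,0,0],[0,0,0,0]]' 1
```

```text
t: 5.68
eef_pos: [560.5, -104.5, 216.7]
tcp_rot: [-3.141, -0.002, -0.121]
ft_force: [-1.2, -0.2, 0.1]
opening: 0.187
```

```bash
python3 -m pendant '[[0,-1,-3,0],[0,-2,-6,0],[0,-3.5,-9,0],[0,-5,-12,0],[0,-5,-12.5,0],[0,-5,-12.5,0]]' 1
python3 - <<'E'
from cell import env, vision
import cv2
s=env.state();print(s['eef_pos'],s['ft_force'],s['moment'],s['opening'])
cv2.imwrite("pics/w3.png",vision.read_camera("wrist")["pixels"][:,:,::-1])
p=vision.read_camera("side")["pixels"][160:320,250:410,::-1]
cv2.imwrite("pics/s3.png",cv2.resize(p,(600,600),interpolation=cv2.INTER_CUBIC))
E
```

```text
t: 6.42
eef_pos: [561.0, -99.3, 229.1]
tcp_rot: [-3.141, -0.002, -0.121]
ft_force: [-0.2, 3.0, -8.0]
opening: 0.186
[561.0302869  -99.34936496 229.14168854] [-0.16420018  2.97133286 -8.00863503] [-0.01486185  0.28458385  0.00142556] 0.18594548675704578
```

View pics/w3.png

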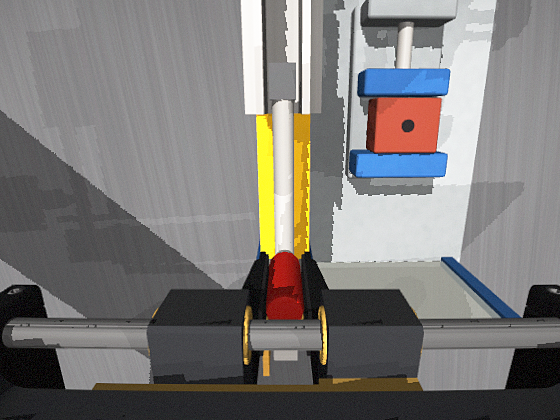

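View pics/s3.png

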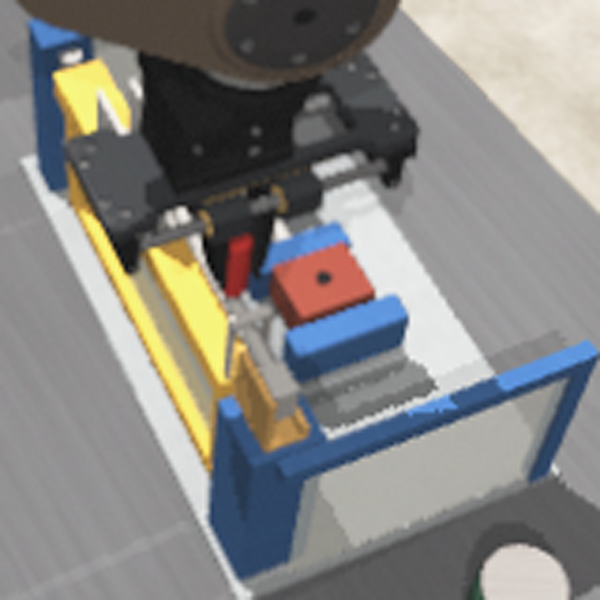

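Run:
```python
import cv2,numpy as np
f=lambda n:cv2.resize(cv2.imread(f"pics/{n}.png")[230:390,235:335],(375,600),interpolation=cv2.INTER_CUBIC)
cv2.imwrite("pics/cmp.png",np.hstack([f("w2"),f("w3")]))
```

```text
(no output)
```

View pics/cmp.png

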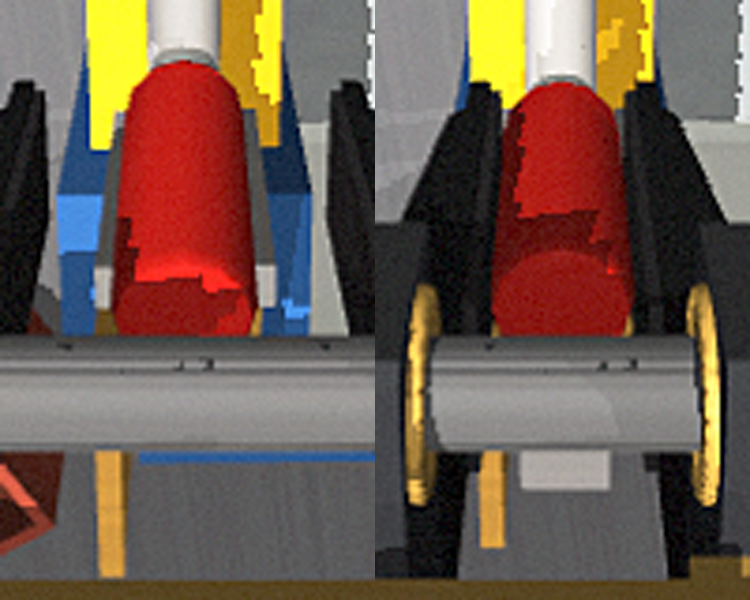

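```bash
python3 -m pendant '[[0,-3,0,0],[0,-7,0,0],[0,-11,0,0],[0,-15,0,0]]' 1
python3 - <<'E'
from cell import env, vision
import cv2
s=env.state();print(s['eef_pos'],s['ft_force'],s['moment'],s['opening'])
cv2.imwrite("pics/w4.png",vision.read_camera("wrist")["pixels"][:,:,::-1])
p=vision.read_camera("side")["pixels"][160:320,250:410,::-1]
cv2.imwrite("pics/s4.png",cv2.resize(p,(600,600),interpolation=cv2.INTER_CUBIC))
E
```

```text
t: 7.02
eef_pos: [562.9, -84.3, 229.2]
tcp_rot: [-3.141, -0.002, -0.121]
ft_force: [-1.0, -1.7, -6.0]
opening: 0.183
[562.88994416 -84.33704374 229.15102628] [-1.02014321 -1.71416455 -5.99701667] [-0.88742958  0.37134543  0.03930563] 0.18262929281620638
```

View pics/w4.png

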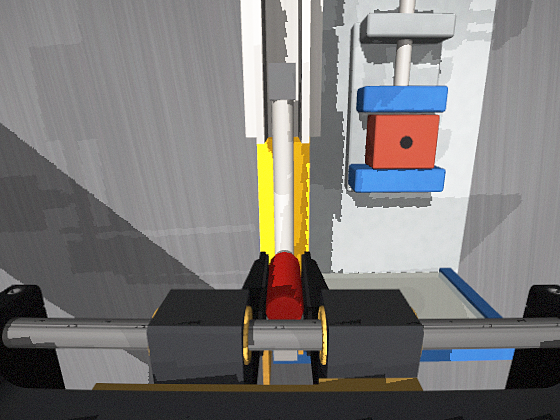

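View pics/s4.png

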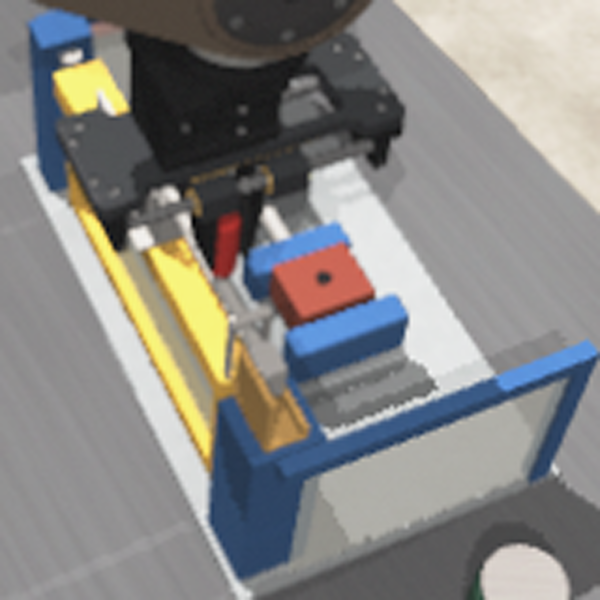

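```bash
python3 -m pendant '[[0,-5,0,0],[0,-10,0,0],[0,-15,0,0],[0,-20,0,0],[0,-25,0,0],[0,-30,0,0],[0,-33,0,0],[0,-33,0,0]]' 1
python3 - <<'E'
from cell import env, vision
import cv2
s=env.state();print(s['eef_pos'],s['ft_force'],s['moment'],s['opening'])
cv2.imwrite("pics/w5.png",vision.read_camera("wrist")["pixels"][:,:,::-1])
p=vision.read_camera("side")["pixels"][160:320,250:410,::-1]
cv2.imwrite("pics/s5.png",cv2.resize(p,(600,600),interpolation=cv2.INTER_CUBIC))
E
```

```text
t: 8.12
eef_pos: [566.8, -50.6, 229.0]
tcp_rot: [-3.14, -0.002, -0.121]
ft_force: [-1.1, 1.4, -7.3]
opening: 0.188
[566.84270531 -50.64876079 228.97903687] [-1.12612955  1.43506189 -7.286289  ] [-0.16996845  0.37159361 -0.05486025] 0.18780509121458033
```

View pics/w5.png

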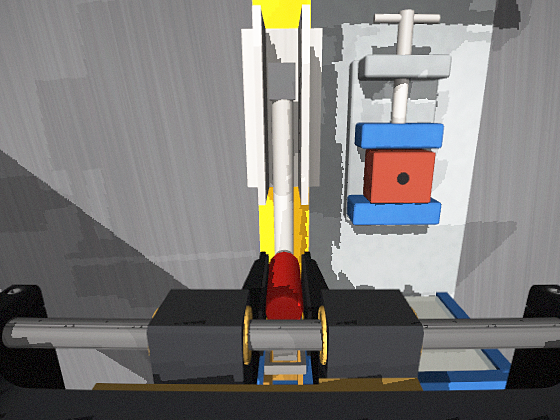

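View pics/s5.png

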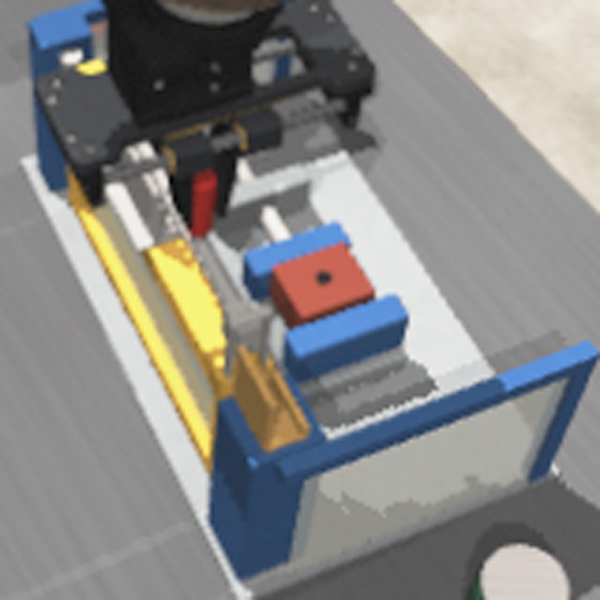

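Nose is clear of the keeper (brass channel empty, side view ~(265,400)). Starting the swing.

```bash
python3 -m pendant '[[-5,0,0,1.2],[-9.4,-0.2,0,2.5],[-14,-0.5,0,3.7],[-18.7,-0.8,0,4.9]]' 1
python3 - <<'E'
from cell import env, vision
import cv2
s=env.state();print(s['eef_pos'],s['ft_force'],s['moment'],s['opening'])
cv2.imwrite("pics/w6.png",vision.read_camera("wrist")["pixels"][:,:,::-1])
E
```

```text
t: 8.72
eef_pos: [548.2, -47.7, 229.1]
tcp_rot: [-3.14, -0.002, -0.208]
ft_force: [3.0, -1.0, -7.0]
opening: 0.182
[548.23037279 -47.73928851 229.06814378] [ 2.98315735 -0.95211077 -7.00801715] [-0.56099823 -0.48906742 -0.05379548] 0.1824328453027752
```

View pics/w6.png

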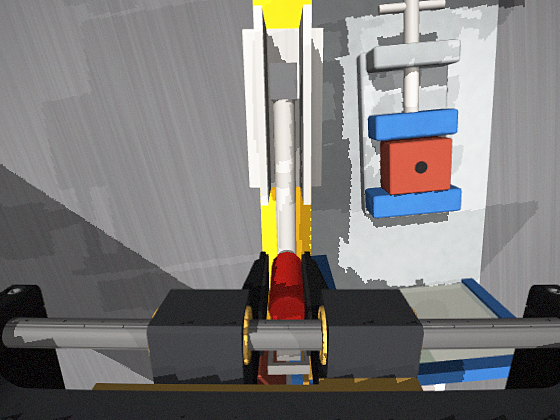

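```bash
python3 -m pendant '[[-9.4,-0.2,0,2.5],[-18.7,-0.8,0,4.9],[-28.3,-1.8,0,7.4],[-37.3,-3.2,0,9.9],[-46.7,-5.1,0,12.4],[-54,-6.8,0,14.4],[-56,-7.3,0,14.9],[-56,-7.3,0,14.9]]' 1
python3 - <<'E'
from cell import env, vision
import cv2
s=env.state();print(s['eef_pos'],s['ft_force'],s['moment'],s['opening'])
for n in("wrist","side","scene"):
  cv2.imwrite(f"pics/f_{n}.png",vision.read_camera(n)["pixels"][:,:,::-1])
E
```

```text
t: 9.78
eef_pos: [494.5, -29.1, 229.2]
tcp_rot: [-3.14, -0.001, -0.469]
ft_force: [2.3, -3.6, -6.8]
opening: 0.182
[494.45421528 -29.12368693 229.16545095] [ 2.25842625 -3.56540585 -6.78705369] [-1.10854477 -0.17595547 -0.0945292 ] 0.18210447971541063
```

View pics/f_wrist.png

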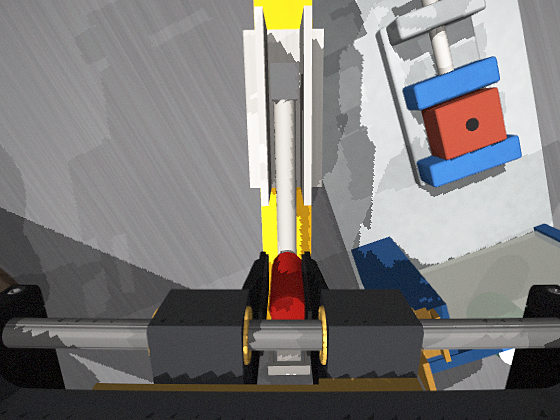

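View pics/f_side.png

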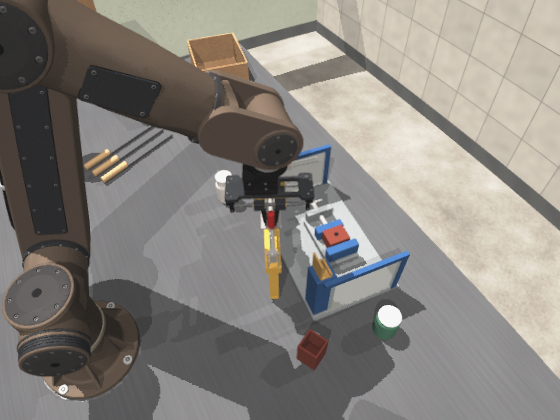

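View pics/f_scene.png

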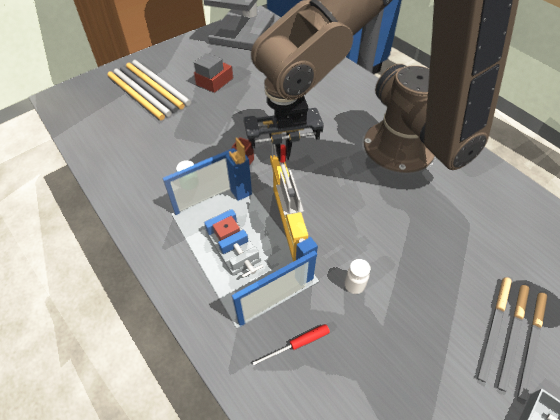

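```bash
python3 -m pendant '[[0,0,0,0],[0,0,0,0],[0,0,0,0],[0,0,0,0]]' 1; python3 -c "
from cell import job
print(job.job_done())"
```

```text
t: 10.42
eef_pos: [494.7, -29.1, 229.0]
tcp_rot: [-3.14, -0.001, -0.469]
ft_force: [2.9, -4.0, -6.2]
opening: 0.185
the job is handed in; nothing more can be done
None
```

The gate is open about 10 cm at its free edge, and the gripper is still holding it by the bolt's red grip; I handed the job in at about 10.4 s.

- **Bolt:** I gripped it from above, raised it about 12 mm to level and drew it back about 48 mm. The pictures showed the nose over the lip and then right out of the keeper. The force readings I took between moves stayed at about 9 N or less.
- **Gate:** I swung it along its arc to about 0.345 rad, roughly 103 mm at the free edge. That figure comes from the grip position and my estimate of the hinge position, so it could be off by about 4 mm. I did not measure the free edge directly.
- **Last checks:** Over a final half-second hold the position did not drift. The gripper opening was 0.185, which matches the 18 mm grip, and the force was about 8 N. The final pictures showed the jar, tube, tin and screwdriver where they started.

The network's position guesses for the keeper and hinge were wrong, placing both on the vise. I located the hinge and grip from the camera images instead. The two cameras disagreed by about 3 mm on the grip, and the wrist camera settled it.

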